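Wedge the borer's leaf level and load a rail

ROBOT

A 6-joint arm with a two-finger parallel gripper is mounted at the origin on the work surface. World frame = base frame: x ahead of the robot, y to its left, z up, the work surface at z = 0. Lengths are in m, angles in rad, forces in N, time in s.
With the tool pointing down it reaches from about 0.375 to 0.975 m from the base axis. Payload 3.8 kg.
Tool frame: the origin (TCP) lies on the centre line of the jaws, within the pads' length; the fingertips stand 8 mm ahead of it and the grasp point (between the pads) lies 11 mm behind it (r.finger_overhang is the distance from the TCP to the fingertips, in m); z points along the fingers, y is the direction in which the jaws open and shut (so a half turn about z gives the same grasp; the last joint's range is limited). The gripper opens to 88 mm and grips with 3 to 60 N. Pads are 18 mm wide; open, the fingers measure 123 mm over their backs; the gripper's body (75 mm by 187 mm) begins 45 mm behind the grasp point.
Start: joints at [-1.138, 0.264, 1.604, -0, 1.274, -0.037], TCP at [0.306, -0.602, 0.247] pointing down, gripper open.
Joint ranges: [-2.63, 2.63], [-0.94, 2.18], [0.31, 2.57], [-1.31, 4.45], [0, 2.66], [-2.55, 2.55]. Speed limits (rad/s): [2.57, 2.57, 3.14, 3.14, 3.14, 3.14].

INTERFACE

Orientations are given as a rotation vector (axis times angle).
In Python, from station import r, capture, look_for gives the robot as it stands.
- The arm moves only by the tool send_rows, never from a script. Its argument "motion" is a list that holds one entry, the list of rows, each a list of 7 numbers: the shift along the tool's x, y, z as a fraction of full scale, then the turn, a rotation vector about the tool's x, y, z as a fraction of full scale, then the closure, from 0 (fully open) to 1 (shut). In form: [[[tx, ty, tz, wx, wy, wz, fingers], ...]]. A call has 1 to 8 rows; each row is the pose to reach, as a shift and turn from the pose commanded when the call began, along the tool's axes at that moment; what a row does not reach only later rows make up. Full scale, the value 1, is 0.12 m for a shift and 90 degrees for a turn. A row lasts 1/10 s, in which the tool goes at most 50 mm and 8.59 degrees, less where a joint would pass 70% of its speed; a pose out of reach is approached as far as the arm can. A call with a number of a shift or a turn outside -1 to 1 is refused whole. A call with a gripper value outside its range is refused whole. The fingers move at their own pace and stop on an object; "grip_force" is the grip in N (left out, the last holds). Time passes only in rows, so rows that repeat a pose let the fingers close. It gives the time, the measured TCP pose, the force and the opening at its end, in the units of the state.
- r.sense(): the state, without advancing time (a new reading comes with each control period).
- capture(name): name is "side" or "top" or "wrist"; returns a dict with "frame" (400x640x3 uint8, red, green, blue), "fx", "fy", "cx", "cy" (pixels), "k1" (the pictures are not rectified: a ray, as slopes to the right and down, at radius r is drawn at 1 + k1 r^2 times it, then the intrinsics apply), "eye" and "rotation" of the camera in the world. Camera axes: x right, y down, z forward; pixel columns grow to the right and rows downward; lengths in m; the calibration is good to about 2 mm. A picture is of the moment at which its call begins. There is no depth.
- r.job_done(): hands the job in, once; it reports no verdict.
Trained networks look in the newest picture that a camera, given by its name, has taken for a name from the list of things; names that differ only in an ending like _2 or _b are one class to them, and where a whole thing is asked for, a point or a joint stands for the part that bears it (a point fixed in the world has none). Each returns a list of dicts, best first, with "conf" (0 to 1); they miss things now and then, are a little off and sometimes report something else, mostly with a low value. They report only what shows in the picture. A call takes as long as a camera call.
- look_for(camera, name): "position" ([row, column] as shares, 0 to 1, of the picture: columns of its width, rows of its height, amid what is visible of it).
The state is a dict: "t": time; "joint_pos": joint angles; "qvel": joint speeds; "effort": joint torques, N m; "position": TCP position; "tool_rot": TCP orientation; "contact_force": force on the tool from outside, world axes, zero at the start; "torque": the same for the moment, N m; "grip_width": finger opening in m.
Only numpy, scipy, OpenCV 4.12 (cv2) and the standard library are available. Lean on these libraries where they do the work, as an engineer would, in place of code of your own. Each camera call takes 0.05 s, during which the arm holds its last target. There are 200 camera calls.

TASK

The drop-leaf table of the bench drill borer sags: push the orange wedge, thin end first, in from the front under the foot of the leaf's leg until the leaf sits level, and leave it there. Then lay the pale wooden rail flat on the leaf, end-on to the fence and centred on the drill, and slide it fully home against the fence so that it presses in the limit switch's lever. Leave the other things on the bench where they are.

Things in the scene. Friction and masses are not known exactly. Their poses are not given: they have to be found in the camera images.
- bore (a point): Point on the fence face of the fixed bench borer (red motor, grey base), on the drill's centre line, at the fence's foot, 110 mm above the bench. x axis: level, through the fence along the drill, away from the robot; y: left along the fence. The aluminium fence rises 48 mm and reaches 145 mm to each side; a black switch housing, 34 mm wide, stands on it at y = +16 mm, up to 78 mm above this point.
- leaf (a joint): Angle of the grey drop-leaf table in rad: 0 level, + front edge sags, - raised (limits +0.055, -0.08). Hinge: along the fence, 4 mm before it, 110 mm up. Leaf 189 mm deep (from hinge towards the robot), 300 mm wide, 16 mm thick, 0.85 kg, a black line down its middle in line with the drill. It swings freely and falls to +0.055 unless held up.
- leaf_front (a point): Middle of the leaf's front upper edge, 189 mm from the hinge; moves with the leaf. x axis along the leaf towards the hinge, z out of its top. With the leaf level it is 110 mm above the bench, the leaf's underside there 94 mm.
- foot (a point): Middle of the front bottom edge of the black foot (70 mm wide along the fence, 20 mm deep) of the leaf's single leg, 27 mm back under the leaf from its front edge, 92.4 mm below its top, in line with the drill; moves with the leaf. About 9 mm above the bench when the leaf sags fully, 17.6 mm when level. x axis towards the hinge.
- wedge_mid (a point): Centre of the orange plastic wedge, flat on the bench: 120 mm long, 44 mm wide, 3 mm thick at the thin end, evenly up to 27 mm at the other; 0.11 kg. The point is 60 mm from each end, 7.5 mm up; x axis to the thin end. When it holds the leaf level the foot's front edge is 73 mm from the thin end, so the thick end stands out only 20 mm before the leaf's edge: reach it with the tool leaning back.
- rail_mid (a point): Centre of the pale wooden rail, flat on the bench: 180 mm long (x axis), 60 mm wide (y), 28 mm thick (z), the point half-way along each. Either end may go to the fence. 0.22 kg.
- switch_lever (a joint): Angle of the limit switch's lever in rad: 0 free; grows as it is pressed towards the fence, about 0.3 when a part stands flush against the fence. Weak spring, under 0.5 N.
- switch_roller (a point): Centre of the white roller (11 mm across, 10 mm wide) at the lever's lower end: 16 mm left of the drill's centre line, 20 mm above the fence's foot; when free it sticks out 12 mm before the fence.
- mallet: Bystander: black rubber mallet with a wooden handle, about 280 mm long, head 85 mm wide and 60 mm high; origin under it, x axis towards the head.
- spirit_level: Bystander: yellow spirit level, 230 mm long (x), 24 mm wide, 48 mm high; origin at the centre of its underside.
- dowel_jar: Bystander: clear jar of wooden dowels with a blue lid, 76 mm across, 112 mm high; origin at the centre of its underside.
- offcut: Bystander: short brown wooden offcut, 85 x 60 x 28 mm; origin at the centre of its underside.

How it is judged:
On the way, in this order (a step that is already met when the one before it is completed fails the run):
1. the leaf sits level, carried by the wedge under its foot (value of joint leaf between -0.015 and 0.015 rad and contact force between wedge and leaf above 0.8 N and y of wedge_mid in the frame of foot between -0.025 and 0.025 m and angle between wedge_mid's own z axis and vertical below 0.04 rad), for 0.3 s.
2. the rail lies on the leaf, home against the fence, the switch lever pressed (value of joint switch_lever above 0.2 rad and x of rail_mid in the frame of bore between -0.0945 and -0.085 m and y of rail_mid in the frame of bore between -0.012 and 0.012 m and z of rail_mid in the frame of bore between 0.008 and 0.02 m and angle between the x axis of rail_mid and the x axis of bore, either way round below 0.07 rad and angle between rail_mid's own z axis and vertical below 0.05 rad), for 0.2 s.
At the end, for the whole second after the job is handed in: At rest: leaf level within 0.015 rad, carried (over 0.8 N) by the wedge flat under its foot, middles within 25 mm; rail flat on the leaf, end within 4.5 mm of the fence, within 12 mm of the drill line, square within 0.07 rad, lever pressed beyond 0.2 rad (all of step 1 and all of step 2 and linear speed of each of wedge, rail below 0.01 m/s and velocity of joint leaf between -0.02 and 0.02 rad/s); the robot touches nothing.
It fails at once if the mallet was shoved from its place (by over 30 mm) (distance of mallet from where it was at the start of the episode above 0.03 m).
It fails at once if the spirit level was shoved from its place (by over 30 mm) (distance of spirit_level from where it was at the start of the episode above 0.03 m).
It fails at once if the dowel jar was shoved from its place (by over 30 mm) (distance of dowel_jar from where it was at the start of the episode above 0.03 m).
It fails at once if the offcut was shoved from its place (by over 30 mm) (distance of offcut from where it was at the start of the episode above 0.03 m).
It also fails if it takes over 61 s, if anything falls off the work surface, if the arm or the gripper's body presses on something with over 40 N, if the wrist force passes 120 N, or if a joint passes its speed limit or range.

## Working session

There is one attempt and no reset: what is moved stays moved. The work goes in short steps, Python scripts to look and compute and a tool call to move; the robot and the scene stay as the last step left them, time stands still between calls to the robot, and variables do not carry over. Pictures are saved under pics/ and viewed, about 8 in all and at most 12, crops included, and the job is handed in when it is done.

Besides the shell and the picture viewer there is one more tool, called after "Request:" as name([rows], argument=value, ...), one row to a line, values as JSON. send_rows: Moves the arm, as the interface text tells. Its arguments: {"type":"object","properties":{"motion":{"type":"array"},"grip_force":{"type":"number"}},"required":["motion"]}

```bash
ls; mkdir -p pics; cat > h.py <<'E'
import numpy as np, cv2, json
from scipy.spatial.transform import Rotation as R
from station import r, capture, look_for
def snap(n,f=None):
    c=capture(n)
    if f: cv2.imwrite(f'pics/{f}.png',cv2.cvtColor(c['frame'],cv2.COLOR_RGB2BGR))
    return c
def ray(c,u,v):
    d=np.array([(u-c['cx'])/c['fx'],(v-c['cy'])/c['fy']]); s=d.copy()
    for _ in range(20): s=d/(1+c['k1']*(s@s))
    return np.array(c['eye']),np.array(c['rotation'])@np.array([s[0],s[1],1])
def atz(c,u,v,z):
    e,d=ray(c,u,v); return e+d*(z-e[2])/d[2]
def proj(c,p):
    q=np.array(c['rotation']).T@(np.array(p)-np.array(c['eye'])); s=q[:2]/q[2]; s=s*(1+c['k1']*(s@s))
    return s*[c['fx'],c['fy']]+[c['cx'],c['cy']]
E
python3 - <<'E'
from h import *
print(r.sense())
for n in ['top','side']:
    c=snap(n,n+'0'); print(n,c['eye'],c['rotation'],c['fx'],c['fy'],c['cx'],c['cy'],c['k1'])
    for t,z in [('leaf_front',.105),('foot',.01),('wedge_mid',.015),('rail_mid',.028),('switch_roller',.13),('mallet',.03),('spirit_level',.048),('dowel_jar',.1),('offcut',.028)]:
        for o in look_for(n,t)[:2]:
            v,u=o['position'];v*=400;u*=640
            print(t,round(o['conf'],2),round(u),round(v),atz(c,u,v,z).round(3))
E
```

```text
pics
{'t': 0.0, 'joint_pos': array([-1.13790367e+00,  2.64749107e-01,  1.60536608e+00, -7.75611487e-06,
        1.27369064e+00, -3.69274648e-02]), 'qvel': array([ 0.00186688,  0.00057573,  0.00037075, -0.00057993,  0.00032878,
       -0.00031461]), 'effort': array([ 2.11617339e-04, -5.02106524e+01, -3.56882071e+01,  7.29448395e-02,
        2.94905005e-02, -1.61558442e-04]), 'position': array([ 0.30528019, -0.60124763,  0.24539499]), 'tool_rot': array([-3.05319986e+00, -7.30721766e-01,  6.94724994e-04]), 'contact_force': array([-0.13652725,  0.20659159, -0.49016683]), 'torque': array([-0.02908901, -0.00315284, -0.03725047]), 'grip_width': 0.08806086378163412}
top [ 0.43988432 -0.02162019  1.19094983] [-2.13330855  2.13671257 -0.16224461] 369.1358111251582 369.1358111251582 322.41337520705133 197.77935710739126 -0.07260574965076981Traceback (most recent call last):
  File "<stdin>", line 8, in <module>
  File "h.py", line 13, in atz
    e,d=ray(c,u,v); return e+d*(z-e[2])/d[2]
                                        ~^^^
IndexError: invalid index to scalar variable.
```

Camera rotation is a rotation vector; fixing that.

```bash
sed -i "s/np.array(c\['rotation'\])/R.from_rotvec(c['rotation']).as_matrix()/" h.py
python3 - <<'E'
from h import *
for n in ['top','side']:
    c=snap(n,n+'0'); print(n,c['eye'])
    for t,z in [('leaf_front',.105),('foot',.01),('wedge_mid',.015),('rail_mid',.028),('switch_roller',.13),('mallet',.03),('spirit_level',.048),('dowel_jar',.1),('offcut',.028)]:
        for o in look_for(n,t)[:2]:
            v,u=o['position'];v*=400;u*=640
            print(t,round(o['conf'],2),round(u),round(v),atz(c,u,v,z).round(3))
E
```

```text
top [ 0.43988432 -0.02162019  1.19094983]
leaf_front 0.88 305 165 [0.714 0.039 0.105]
foot 0.89 303 168 [0.729 0.05  0.01 ]
foot 0.26 416 230 [ 0.524 -0.312  0.01 ]
wedge_mid 0.95 220 236 [0.506 0.314 0.015]
rail_mid 0.72 414 232 [ 0.517 -0.303  0.028]
switch_roller 0.46 429 168 [ 0.699 -0.328  0.13 ]
mallet 0.61 480 215 [ 0.569 -0.516  0.03 ]
spirit_level 0.92 170 200 [0.616 0.473 0.048]
spirit_level 0.16 307 167 [0.723 0.035 0.048]
offcut 0.67 171 277 [0.375 0.463 0.028]
side [-0.41895642  0.91954608  1.0992221 ]
leaf_front 0.85 289 202 [0.674 0.083 0.105]
leaf_front 0.34 400 173 [ 0.514 -0.393  0.105]
foot 0.7 256 312 [0.387 0.459 0.01 ]
foot 0.67 289 199 [ 0.795 -0.007  0.01 ]
wedge_mid 0.94 270 270 [0.503 0.313 0.015]
rail_mid 0.82 384 199 [ 0.504 -0.289  0.028]
mallet 0.57 402 173 [ 0.579 -0.497  0.03 ]
spirit_level 0.65 210 275 [0.589 0.496 0.048]
dowel_jar 0.7 292 197 [0.698 0.051 0.1  ]
dowel_jar 0.63 356 170 [ 0.666 -0.283  0.1  ]
offcut 0.73 257 312 [0.373 0.464 0.028]
```

View pics/top0.png

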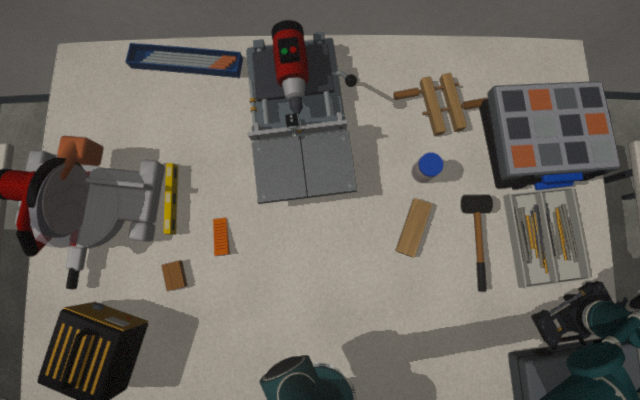

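View pics/side0.png

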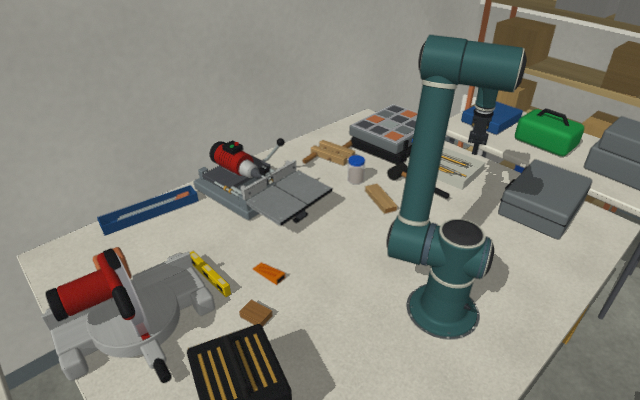

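The top view shows the leaf front edge running about (259,202)–(356,191), the wedge at (221,236), the rail at (414,228) and the jar at (430,164). The side view agrees. I'll zoom in and segment.

```bash
python3 - <<'E'
from h import *
c=snap('top'); f=c['frame']
g=cv2.resize(f[120:262,200:440],None,fx=3.33,fy=3.33,interpolation=cv2.INTER_CUBIC)
cv2.imwrite('pics/zoom.png',cv2.cvtColor(g,cv2.COLOR_RGB2BGR))
hsv=cv2.cvtColor(f,cv2.COLOR_RGB2HSV)
def seg(m,box,z,nm):
    M=np.zeros(m.shape,np.uint8); a,b,cc,d=box; M[b:d,a:cc]=m[b:d,a:cc]
    cs=max(cv2.findContours(M,cv2.RETR_EXTERNAL,cv2.CHAIN_APPROX_NONE)[0],key=cv2.contourArea)[:,0]
    W=np.array([atz(c,u,v,z)[:2] for u,v in cs],np.float32)
    (cx,cy),s,an=cv2.minAreaRect(W*1000); print(nm,len(cs),round(cx),round(cy),np.round(s),round(an,1), cv2.boxPoints(((cx,cy),s,an)).round().tolist())
seg((hsv[...,0]<15)&(hsv[...,1]>170)&(hsv[...,2]>90),(200,205,245,270),.014,'wedge')
print(hsv[228,414],hsv[215,395])
seg((hsv[...,1]>85)&(hsv[...,2]>90),(385,185,445,270),.028,'rail')
E
```

```text
wedge 93 505 315 [115.  43.] 4.6 [[446.0, 331.0], [450.0, 288.0], [565.0, 298.0], [561.0, 341.0]]
[ 17 128 131] [ 21  31 156]
rail 138 533 -301 [ 62. 181.] 69.3 [[438.0, -298.0], [607.0, -362.0], [628.0, -304.0], [460.0, -241.0]]
```

View pics/zoom.png

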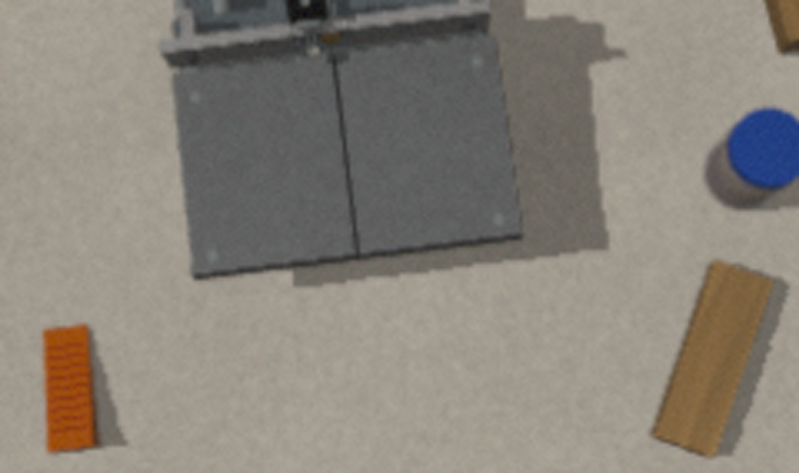

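The zoom shows the wedge shadow widening toward the robot, so the thick end is near and the thin end points away (+x). The leaf's front corners are at about (195,275) and (520,236), and the black line runs from (334,60) to (357,256). Next I fit the leaf pose.

```bash
python3 - <<'E'
from h import *
from scipy.optimize import least_squares
c=snap('top')
pts={'fl':(195,275),'fr':(520,236),'lf':(357,256),'ln':(334,62),'hl':(175,66),'hr':(496,38)}
s=.055
def loc(k):
    x,y={'fl':(189,150),'fr':(189,-150),'lf':(189,0),'ln':(8,0),'hl':(8,150),'hr':(2,-150)}[k]
    return np.array([-4-x*np.cos(s),y,110-x*np.sin(s)])/1000
def w(p,l):
    a=p[2]; return np.array([p[0]+np.cos(a)*l[0]-np.sin(a)*l[1],p[1]+np.sin(a)*l[0]+np.cos(a)*l[1],l[2]])
ks=['fl','fr','lf','ln']
f=lambda p:np.concatenate([proj(c,w(p,loc(k)))-(np.array(pts[k])+.5)/3.33-[200-.5,120-.5] for k in ks])
o=least_squares(f,[.8,.05,.1]);print(o.x,o.fun.round(2))
p=o.x
for k in pts: print(k,(proj(c,w(p,loc(k)))*1).round(1),((np.array(pts[k])+.5)/3.33+[199.5,119.5]).round(1))
E
```

```text
[0.8104821  0.05606358 0.12022218] [-0.91  0.29  0.73 -0.05  0.08 -0.04  0.1  -0.25]
fl [257.3 202.5] [258.2 202.2]
fr [356.5 190.5] [355.8 190.5]
lf [306.9 196.5] [306.9 196.5]
ln [300. 138.] [300.  138.3]
hl [251.3 144. ] [252.2 139.5]
hr [348.5 130.3] [348.6 131.1]
```

```bash
cat >> h.py <<'E'
def rot(yaw,tilt):  # x_t forward at yaw, pointing down, z_t leaning toward +yaw dir by tilt
    return R.from_euler('z',yaw)*R.from_euler('x',np.pi)*R.from_euler('y',tilt)
def plan(wps,show=True):
    s=r.sense(); p=np.array(s['position']); q=R.from_rotvec(s['tool_rot'])
    print('now',p.round(4),q.as_matrix()[:,2].round(3),'t',round(s['t'],2),'F',s['contact_force'].round(1),'w',round(s['grip_width'],4),'j',s['joint_pos'].round(2))
    for P,yaw,tilt in wps:
        P=np.array(P); Q=rot(yaw,tilt)
        d=q.inv().apply(P-p)/.12; w=(q.inv()*Q).as_rotvec()/(np.pi/2)
        print('->',d.round(3).tolist(),w.round(3).tolist(),'rows>=',np.ceil(max(np.linalg.norm(d)*.12/.05,np.linalg.norm(w)*90/8.59)))
        p,q=P,Q
BX=np.array([.8105,.0561]);BY=.120
def bl(x,y,z):
    c,s=np.cos(BY),np.sin(BY); return [BX[0]+c*x-s*y,BX[1]+s*x+c*y,z]
E
python3 - <<'E'
from h import *
print(rot(0,.5).as_matrix()[:,2])
w=np.array([.505,.315]);y=.087
g=w-.046*np.array([np.cos(y),np.sin(y)]);print(g)
plan([([.40,-.46,.25],.3,0),([.45,-.32,.25],.087,.0),([.46,-.2,.25],.087,.15),([.46,-.08,.24],.087,.35),([.46,.04,.22],.087,.52),([.46,.15,.2],.087,.52),([.45,.25,.18],.087,.52),([*g,.12],.087,.52)])
E
```

```text
[ 4.79425539e-01 -1.07472868e-16 -8.77582562e-01]
[0.45917398 0.31100305]
now [ 0.3056 -0.6019  0.2467] [ 0. -0. -1.] t 1.2 F [ 0.3 -0.9 -0.9] w 0.0879 j [-1.14  0.26  1.6   0.    1.27 -0.04]
-> [1.237, -0.698, -0.027] [0.0, -0.0, 0.108] rows>= 4.0
-> [0.743, -0.991, -0.0] [0.0, -0.0, 0.136] rows>= 3.0
-> [0.17, -0.989, -0.0] [0.0, 0.095, -0.0] rows>= 3.0
-> [0.073, -0.996, 0.095] [0.0, 0.127, -0.0] rows>= 3.0
-> [0.024, -0.996, 0.186] [-0.0, 0.108, 0.0] rows>= 3.0
-> [-0.014, -0.913, 0.184] [0.0, 0.0, 0.0] rows>= 3.0
-> [-0.092, -0.837, 0.139] [0.0, 0.0, 0.0] rows>= 3.0
-> [-0.144, -0.5, 0.494] [0.0, 0.0, 0.0] rows>= 2.0
```

Request:
send_rows([
  [[1,-0.9,0,0,0,0.1,0],[1,-0.9,0,0,0,0.1,0],[1,-0.9,0,0,0,0.1,0],[1,-0.9,0,0,0,0.1,0]],
])

```text
t: 1.6
position: [0.3648, -0.4472, 0.2467]
tool_rot: [-3.101, -0.493, -0.001]
contact_force: [-1.6, 0.0, 0.0]
grip_width: 0.0881
```

Request:
send_rows([
  [[0.7,-1,0,0,0,0.14,0],[0.7,-1,0,0,0,0.14,0],[0.7,-1,0,0,0,0.14,0],[0.7,-1,0,0,0,0.14,0]],
])

```text
t: 2.0
position: [0.4077, -0.3073, 0.2469]
tool_rot: [-3.137, -0.153, -0.001]
contact_force: [-0.4, 0.6, -0.4]
grip_width: 0.0881
```

Request:
send_rows([
  [[0.1,-1,0,0,0.1,0,0],[0.1,-1,0,0,0.1,0,0],[0.1,-1,0,0,0.1,0,0],[0.1,-1,0,0,0.1,0,0]],
])

```text
t: 2.4
position: [0.4071, -0.1897, 0.2468]
tool_rot: [-3.122, -0.149, -0.246]
contact_force: [0.5, -0.8, 0.2]
grip_width: 0.0881
```

Request:
send_rows([
  [[0.07,-1,0.1,0,0.13,0,0],[0.07,-1,0.1,0,0.13,0,0],[0.07,-1,0.1,0,0.13,0,0],[0.07,-1,0.1,0,0.13,0,0]],
])

```text
t: 2.8
position: [0.4063, -0.0697, 0.2361]
tool_rot: [-3.071, -0.147, -0.561]
contact_force: [-0.1, 0.2, -0.3]
grip_width: 0.0882
```

Request:
send_rows([
  [[0.02,-1,0.18,0,0.1,0,0],[0.02,-1,0.18,0,0.1,0,0],[0.02,-1,0.18,0,0.1,0,0],[0.02,-1,0.18,0,0.1,0,0]],
])

```text
t: 3.2
position: [0.4055, 0.0523, 0.2171]
tool_rot: [-3.01, -0.15, -0.799]
contact_force: [0.0, 1.4, -0.2]
grip_width: 0.0882
```

```bash
python3 - <<'E'
from h import *
plan([([.45,.15,.19],.087,.52),([.45,.25,.17],.087,.52),([.4592,.311,.1],.087,.52)])
E
```

```text
now [0.4055 0.0523 0.2171] [ 0.494  0.048 -0.868] t 3.2 F [ 0.   1.4 -0.2] w 0.0882 j [ 0.05 -0.63  2.48  0.04  0.77  1.5 ]
-> [0.279, -0.773, 0.418] [-0.003, 0.001, 0.007] rows>= 3.0
-> [-0.02, -0.83, 0.181] [0.0, 0.0, 0.0] rows>= 3.0
-> [-0.185, -0.5, 0.566] [0.0, 0.0, 0.0] rows>= 2.0
```

Request:
send_rows([
  [[0.28,-0.78,0.42,0,0,0,0],[0.28,-0.78,0.42,0,0,0,0],[0.28,-0.78,0.42,0,0,0,0],[0.28,-0.78,0.42,0,0,0,0]],
])

```text
t: 3.6
position: [0.4527, 0.1485, 0.1897]
tool_rot: [-3.013, -0.143, -0.797]
contact_force: [-0.7, -1.3, -0.1]
grip_width: 0.0878
```

Request:
send_rows([
  [[-0.02,-0.83,0.18,0,0,0,0],[-0.02,-0.83,0.18,0,0,0,0],[-0.02,-0.83,0.18,0,0,0,0],[-0.02,-0.83,0.18,0,0,0,0]],
])

```text
t: 4.0
position: [0.4508, 0.2476, 0.1698]
tool_rot: [-3.013, -0.141, -0.797]
contact_force: [0.8, 0.3, 0.5]
grip_width: 0.0882
```

```bash
python3 - <<'E'
from h import *
plan([([.4592,.311,.1],.087,.52)])
c=snap('wrist','w1'); f=c['frame']; hsv=cv2.cvtColor(f,cv2.COLOR_RGB2HSV)
m=((hsv[...,0]<15)&(hsv[...,1]>170)&(hsv[...,2]>90)).astype(np.uint8)
cs=max(cv2.findContours(m,cv2.RETR_EXTERNAL,cv2.CHAIN_APPROX_NONE)[0],key=cv2.contourArea)
print(cv2.contourArea(cs),cv2.boundingRect(cs))
a=cv2.approxPolyDP(cs,6,True)[:,0]
for u,v in a: print(u,v,atz(c,u,v,0).round(4),atz(c,u,v,.027).round(4))
E
```

```text
now [0.4508 0.2476 0.1698] [ 0.492  0.044 -0.869] t 4.0 F [0.8 0.3 0.5] w 0.0882 j [ 0.61 -0.23  2.34 -0.44  0.62  2.4 ]
-> [-0.184, -0.521, 0.563] [-0.001, 0.002, 0.004] rows>= 2.0
3683.0 (244, 159, 44, 101)
285 159 [0.568  0.3023 0.    ] [0.5583 0.2978 0.027 ]
251 161 [0.5616 0.3434 0.    ] [0.5524 0.3355 0.027 ]
245 258 [0.446  0.3333 0.    ] [0.4462 0.3262 0.027 ]
286 257 [0.4515 0.2871 0.    ] [0.4514 0.2838 0.027 ]
```

View pics/w1.png

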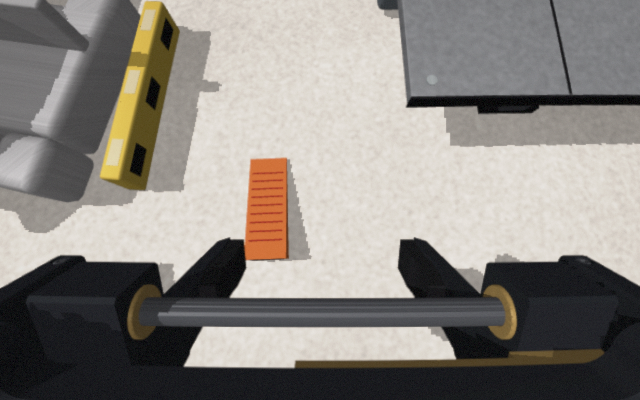

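The wrist view shows the wedge at (266,208), lying clear between the finger lines. Joint 6 is at 2.40, close to its limit with the lean applied out here. So I'll grip the wedge upright first, carry it in front of the leg, and regrip it leaning back there.

```bash
python3 - <<'E'
from h import *
plan([([.496,.313,.09],.11,0),([.496,.313,.0105],.11,0)])
E
```

```text
now [0.4507 0.2467 0.1699] [ 0.493  0.044 -0.869] t 4.05 F [-0.3 -0.5 -0.1] w 0.0878 j [ 0.61 -0.23  2.34 -0.44  0.62  2.4 ]
-> [0.042, -0.517, 0.789] [0.004, -0.329, -0.011] rows>= 4.0
-> [0.0, -0.0, 0.663] [0.0, 0.0, 0.0] rows>= 2.0
```

Request:
send_rows([
  [[0.04,-0.52,0.79,0,-0.33,-0.01,0],[0.04,-0.52,0.79,0,-0.33,-0.01,0],[0.04,-0.52,0.79,0,-0.33,-0.01,0],[0.04,-0.52,0.79,0,-0.33,-0.01,0],[0.04,-0.52,0.79,0,-0.33,-0.01,0],[0.04,-0.52,0.79,0,-0.33,-0.01,0]],
])

```text
t: 4.65
position: [0.4961, 0.313, 0.0902]
tool_rot: [3.134, 0.164, 0.003]
contact_force: [-0.2, -0.4, 0.1]
grip_width: 0.088
```

```bash
python3 - <<'E'
from h import *
plan([([.496,.313,.0105],.11,0)])
E
```

```text
now [0.4961 0.313  0.0902] [ 0.002 -0.004 -1.   ] t 4.65 F [-0.2 -0.4  0.1] w 0.088 j [ 0.52  0.24  1.94 -0.    0.96  1.99]
-> [-0.002, -0.003, 0.664] [0.002, -0.001, -0.003] rows>= 2.0
```

Request:
send_rows([
  [[0,0,0.4,0,0,0,0],[0,0,0.66,0,0,0,0],[0,0,0.66,0,0,0,0],[0,0,0.66,0,0,0,1],[0,0,0.66,0,0,0,1],[0,0,0.66,0,0,0,1],[0,0,0.66,0,0,0,1],[0,0,0.66,0,0,0,1]],
], grip_force=25)

```text
t: 5.45
position: [0.495, 0.315, 0.0109]
tool_rot: [3.133, 0.169, 0.001]
contact_force: [0.1, -0.8, -0.3]
grip_width: 0.0502
```

```bash
python3 - <<'E'
from h import *
# tcp is 10mm behind wedge mid; target wedge mid local -0.29
plan([([.49,.2,.025],.115,0),([.5,.09,.025],.12,0),(bl(-.30,0,.025),.12,0)])
E
```

```text
now [0.495  0.315  0.0109] [ 0.001 -0.004 -1.   ] t 5.45 F [ 0.1 -0.8 -0.3] w 0.0502 j [ 0.53  0.35  1.98 -0.01  0.82  1.99]
-> [-0.144, 0.949, -0.114] [0.002, -0.0, -0.004] rows>= 3.0
-> [-0.022, 0.92, 0.0] [0.0, 0.0, -0.003] rows>= 3.0
-> [0.035, 0.59, 0.0] [0.0, 0.0, 0.0] rows>= 2.0
```

Request:
send_rows([
  [[0,0,0,0,0,0,1],[0,0,0,0,0,0,1],[0,0,0,0,0,0,1],[-0.02,0.3,-0.11,0,0,0,1],[-0.14,0.95,-0.11,0,0,0,1],[-0.14,0.95,-0.11,0,0,0,1],[-0.14,0.95,-0.11,0,0,0,1],[-0.14,0.95,-0.11,0,0,0,1]],
])

```text
t: 6.25
position: [0.4905, 0.1994, 0.024]
tool_rot: [3.134, 0.166, 0.0]
contact_force: [-0.1, -0.6, -1.0]
grip_width: 0.0438
```

Request:
send_rows([
  [[-0.02,0.92,0,0,0,0,1],[-0.02,0.92,0,0,0,0,1],[-0.02,0.92,0,0,0,0,1],[-0.02,0.92,0,0,0,0,1]],
])

```text
t: 6.65
position: [0.5007, 0.0894, 0.0247]
tool_rot: [3.134, 0.165, 0.001]
contact_force: [0.4, 0.5, -1.0]
grip_width: 0.0438
```

```bash
python3 - <<'E'
from h import *
plan([(bl(-.30,0,.024),.12,0)])
c=snap('wrist','w2')
def show(l): print(l, proj(c,bl(*l)).round(1))
for l in [(-.1928,.15,.0996),(-.1928,0,.0996),(-.1928,-.15,.0996),(-.01,0,.1097)]: show(l)
E
```

```text
now [0.5007 0.0894 0.0247] [ 0.001 -0.004 -1.   ] t 6.65 F [ 0.4  0.5 -1. ] w 0.0438 j [ 0.13  0.2   2.14 -0.01  0.8   1.6 ]
-> [0.038, 0.584, 0.008] [0.002, -0.0, -0.009] rows>= 2.0
(-0.1928, 0.15, 0.0996) [-87.6 -49.3]
(-0.1928, 0, 0.0996) [672.4 -67.1]
(-0.1928, -0.15, 0.0996) [780.7  86.4]
(-0.01, 0, 0.1097) [ 10491.7 -34378.5]
```

View pics/w2.png

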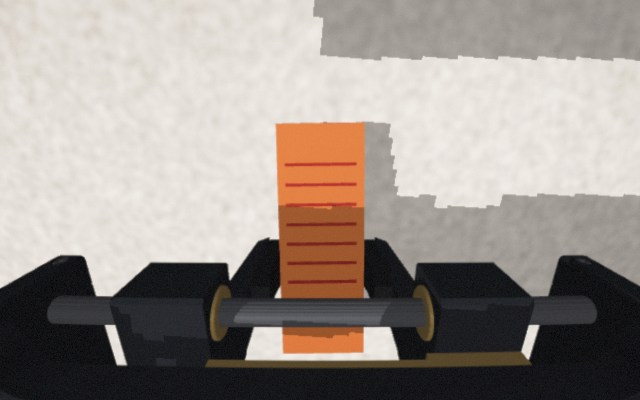

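The wedge is gripped straight, with its thin end ahead at (321,124) and thick end near row 352. I'll set it down before the leaf and rise leaning back to look at the leaf again.

Request:
send_rows([
  [[0.04,0.58,0,0,0,0,1],[0.04,0.58,0,0,0,0,1],[0.04,0.58,0.06,0,0,0,1],[0.04,0.58,0.115,0,0,0,1],[0.04,0.58,0.115,0,0,0,1],[0.04,0.58,0.115,0,0,0,0],[0.04,0.58,0.115,0,0,0,0],[0.04,0.58,0.115,0,0,0,0]],
])

```text
t: 7.5
position: [0.5122, 0.0217, 0.0111]
tool_rot: [3.133, 0.17, 0.0]
contact_force: [-0.5, -0.4, -0.2]
grip_width: 0.066
```

```bash
python3 - <<'E'
from h import *
plan([(bl(-.38,0,.16),.12,.52),(bl(-.336,0,.014),.12,.52)])
E
```

```text
now [0.5122 0.0217 0.0111] [ 0.    -0.004 -1.   ] t 7.5 F [-0.5 -0.4 -0.2] w 0.066 j [-0.    0.23  2.14 -0.01  0.77  1.46]
-> [-0.665, 0.026, -1.24] [0.004, 0.331, -0.006] rows>= 4.0
-> [-0.286, -0.0, 1.238] [0.0, 0.0, 0.0] rows>= 4.0
```

Request:
send_rows([
  [[0,0,-0.2,0,0,0,0],[0,0,-0.6,0,0,0,0],[-0.3,0.02,-1,0,0.1,0,0],[-0.66,0.02,-1,0,0.33,0,0],[-0.66,0.02,-1,0,0.33,0,0],[-0.66,0.02,-1,0,0.33,0,0],[-0.66,0.02,-1,0,0.33,0,0],[-0.66,0.02,-1,0,0.33,0,0]],
])

```text
t: 8.3
position: [0.4338, 0.0105, 0.1317]
tool_rot: [-3.01, -0.163, -0.798]
contact_force: [-0.5, -0.6, -0.7]
grip_width: 0.0878
```

```bash
python3 - <<'E'
from h import *
plan([(bl(-.336,0,.014),.12,.52)])
c=snap('wrist','w3'); f=c['frame']; hsv=cv2.cvtColor(f,cv2.COLOR_RGB2HSV)
for l in [(-.1928,.15,.0996),(-.1928,0,.0996),(-.1928,-.15,.0996),(-.01,0,.1097),(-.165,0,.009)]: print(l, proj(c,bl(*l)).round(1))
m=((hsv[...,0]<15)&(hsv[...,1]>150)&(hsv[...,2]>90)).astype(np.uint8)
cs=max(cv2.findContours(m,cv2.RETR_EXTERNAL,cv2.CHAIN_APPROX_NONE)[0],key=cv2.contourArea)
for u,v in cv2.approxPolyDP(cs,6,True)[:,0]: print(u,v,atz(c,u,v,0.003).round(4),atz(c,u,v,.027).round(4))
E
```

```text
now [0.4338 0.0105 0.1317] [ 0.493  0.049 -0.869] t 8.3 F [-0.5 -0.6 -0.7] w 0.0878 j [-0.11 -0.43  2.55  0.21  0.52  1.19]
-> [-0.171, -0.01, 1.031] [0.006, 0.001, -0.006] rows>= 3.0
(-0.1928, 0.15, 0.0996) [133.2  26.7]
(-0.1928, 0, 0.0996) [317.5  22.8]
(-0.1928, -0.15, 0.0996) [500.4  24. ]
(-0.01, 0, 0.1097) [ 315.7 -142.3]
(-0.165, 0, 0.009) [318.   67.5]
298 123 [0.5788 0.0511 0.003 ] [0.5666 0.0477 0.027 ]
295 226 [0.4656 0.0399 0.003 ] [0.4628 0.0374 0.027 ]
339 228 [ 0.4683 -0.0047  0.003 ] [ 0.4653 -0.0034  0.027 ]
336 123 [0.5834 0.0095 0.003 ] [0.5708 0.0095 0.027 ]
```

View pics/w3.png

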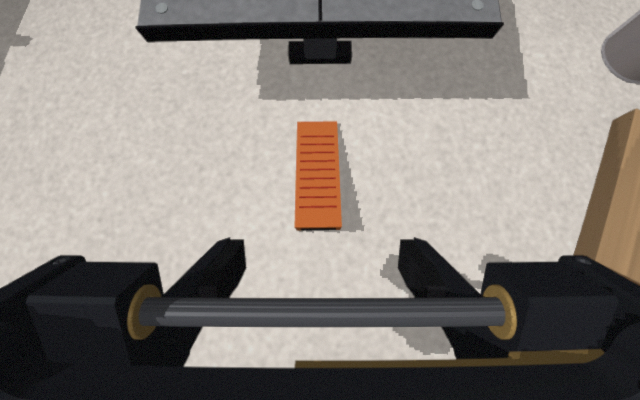

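The leaf's front corners are at (138,28) and (503,24), the black line at (321,22) and the foot at (320,52). That puts the leaf about 3 mm further right than my fit. The wedge sits in line at (317,175). Now I approach its thick end leaning back.

Request:
send_rows([
  [[-0.17,-0.02,0.6,0,0,0,0],[-0.17,-0.02,1,0,0,0,0],[-0.17,-0.02,1,0,0,0,0],[-0.17,-0.02,1,0,0,0,0]],
])

```text
t: 8.75
position: [0.4762, 0.0177, 0.0138]
tool_rot: [-3.01, -0.163, -0.787]
contact_force: [-0.4, 0.8, -0.1]
grip_width: 0.0883
```

```bash
sed -i 's/BX=.*;BY/BX=np.array([.8107,.0538]);BY/' h.py; python3 - <<'E'
from h import *
plan([([.4768,.0182,.0145],.12,.52)])
E
```

```text
now [0.4762 0.0177 0.0138] [ 0.487  0.051 -0.872] t 8.75 F [-0.4  0.8 -0.1] w 0.0883 j [-0.08 -0.03  2.55  0.64  0.15  0.77]
-> [0.008, -0.003, -0.003] [0.005, 0.005, -0.006] rows>= 1.0
```

Request:
send_rows([
  [[0,0,0,0,0,0,1],[0,0,0,0,0,0,1],[0,0,0,0,0,0,1],[0,0,0,0,0,0,1],[0,0,0,0,0,0,1],[0,0,0,0,0,0,1],[0,0,0,0,0,0,1],[0,0,0,0,0,0,1]],
], grip_force=35)

```text
t: 9.55
position: [0.4756, 0.0171, 0.0176]
tool_rot: [-3.009, -0.164, -0.801]
contact_force: [-4.3, -0.6, 7.7]
grip_width: 0.0437
```

```bash
python3 - <<'E'
from h import *
plan([(bl(-.25,0,.0145),.12,.52),(bl(-.199,0,.0145),.12,.52)])
E
```

```text
now [0.4756 0.0171 0.0176] [ 0.494  0.05  -0.868] t 9.55 F [-4.3 -0.6  7.7] w 0.0437 j [-0.08 -0.05  2.55  0.64  0.15  0.77]
-> [0.617, 0.021, 0.384] [0.006, 0.0, -0.005] rows>= 2.0
-> [0.369, -0.0, 0.211] [0.0, 0.0, 0.0] rows>= 2.0
```

Request:
send_rows([
  [[0.014,0,-0.025,0,0,0,1],[0.16,0.005,0.06,0,0,0,1],[0.32,0.01,0.15,0,0,0,1],[0.48,0.015,0.24,0,0,0,1],[0.64,0.02,0.33,0,0,0,1],[0.64,0.02,0.33,0,0,0,1]],
])

```text
t: 10.15
position: [0.5637, 0.024, 0.0212]
tool_rot: [-3.009, -0.165, -0.801]
contact_force: [0.9, 0.6, -1.5]
grip_width: 0.0436
```

```bash
python3 - <<'E'
from h import *
plan([(bl(-.199,0,.0175),.12,.52)])
c=snap('wrist','w4')
E
```

```text
now [0.5637 0.024  0.0212] [ 0.494  0.05  -0.868] t 10.15 F [ 0.9  0.6 -1.5] w 0.0436 j [-0.04  0.11  2.38  0.49  0.15  0.96]
-> [0.345, -0.005, 0.233] [0.006, -0.0, -0.005] rows>= 1.0
```

View pics/w4.png

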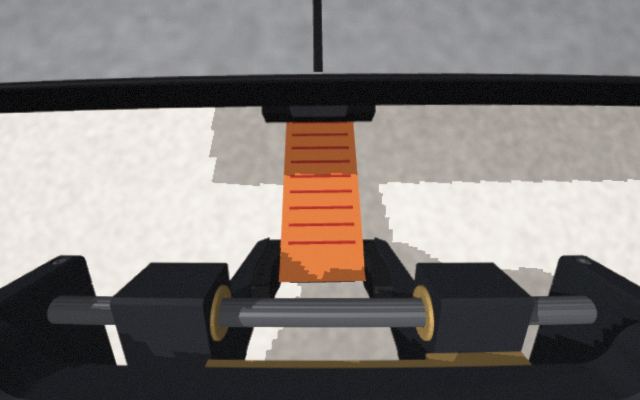

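The thin end is already entering under the foot at (320,113), centred on the black line at (318,70). Now the rest of the push.

Request:
send_rows([
  [[-0.014,0,0.025,0,0,0,1],[-0.014,0,0.025,0,0,0,1],[0.1,0,0.09,0,0,0,1],[0.2,0,0.15,0,0,0,1],[0.3,0,0.2,0,0,0,1],[0.34,0,0.23,0,0,0,1],[0.34,0,0.23,0,0,0,1],[0.34,0,0.23,0,0,0,1]],
])

```text
t: 11.0
position: [0.6085, 0.0296, 0.0169]
tool_rot: [-3.009, -0.164, -0.797]
contact_force: [-4.2, 1.4, 7.7]
grip_width: 0.0431
```

```bash
python3 - <<'E'
from h import *
plan([(bl(-.199,0,.0175),.12,.52)])
c=snap('wrist','w5'); snap('side','s5')
a=cv2.imread('pics/s5.png')[160:230,240:340]; b=cv2.imread('pics/w5.png')
b[:210,:300]=cv2.resize(a,(300,210),interpolation=cv2.INTER_CUBIC) if 0 else b[:210,:300]
cv2.imwrite('pics/m5.png',np.hstack([b[:,100:540],cv2.resize(a,None,fx=3.4,fy=5.7143,interpolation=cv2.INTER_CUBIC)]))
E
```

```text
now [0.6085 0.0296 0.0169] [ 0.492  0.051 -0.869] t 11.0 F [-4.2  1.4  7.7] w 0.0431 j [-0.03  0.19  2.29  0.42  0.16  1.04]
-> [0.036, 0.001, 0.015] [0.006, 0.001, -0.005] rows>= 1.0
```

View pics/m5.png

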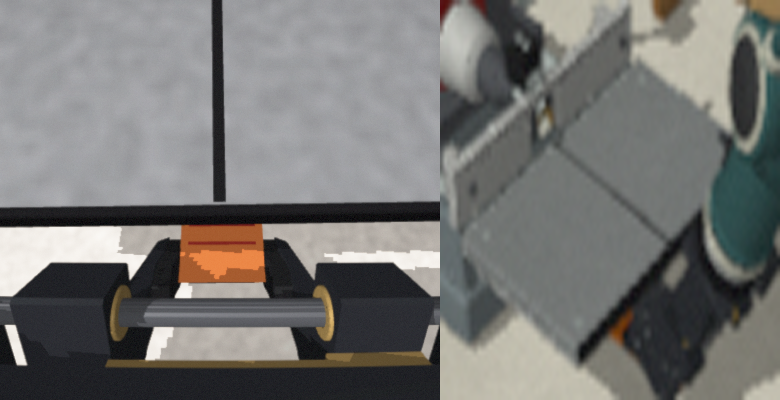

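```bash
python3 - <<'E'
from h import *
c=snap('wrist')
def onplane(u,v,lx):
    e,d=ray(c,u,v); n=np.array([np.cos(BY),np.sin(BY),0]); p0=np.array(bl(lx,0,0))
    return e+d*((p0-e)@n)/(d@n)
def loc(p): d=p[:2]-BX; return np.array([np.cos(BY)*d[0]+np.sin(BY)*d[1],-np.sin(BY)*d[0]+np.cos(BY)*d[1],p[2]])
f=c['frame'].astype(int).sum(2); print([ (v,int(f[v,345])) for v in range(194,236,2)])
for lx in (-.190,-.193,-.196): print(lx,onplane(345,202.5,lx)[2].round(4),onplane(345,224.5,lx)[2].round(4))
for z in (.0,.027): print('thick end',loc(atz(c,323,282,z)).round(4))
print('cam',loc(np.array(c['eye'])))
t=snap('top'); g=t['frame'][120:212,235:375]; cv2.imwrite('pics/t6.png',cv2.cvtColor(cv2.resize(g,None,fx=5,fy=5,interpolation=cv2.INTER_CUBIC),cv2.COLOR_RGB2BGR))
E
```

```text
[(194, 489), (196, 497), (198, 490), (200, 488), (202, 477), (204, 265), (206, 83), (208, 88), (210, 94), (212, 82), (214, 76), (216, 60), (218, 64), (220, 56), (222, 46), (224, 130), (226, 279), (228, 301), (230, 309), (232, 308), (234, 308)]
-0.19 0.1039 0.06
-0.193 0.1182 0.0831
-0.196 0.1325 0.1062
thick end [-0.2165 -0.0012  0.    ]
thick end [-0.2147 -0.001   0.027 ]
cam [-2.04995670e-01  1.89847499e-04  1.75478268e-01]
```

The thick end stands 22 mm before the leaf edge, against 20 mm nominal. I'll push 2 mm more, release and back off along the tool axis.

Request:
send_rows([
  [[0.02,0,0.012,0,0,0,1],[0.02,0,0.012,0,0,0,1],[0.02,0,0.012,0,0,0,1],[0.02,0,0.01,0,0,0,0],[0.02,0,0.01,0,0,0,0],[0.02,0,0.01,0,0,0,0],[0.02,0,0,0,0,0,0],[0.02,0,-0.05,0,0,0,0]],
])

```text
t: 12.0
position: [0.6086, 0.0292, 0.0225]
tool_rot: [-3.01, -0.164, -0.796]
contact_force: [0.6, -0.1, -0.8]
grip_width: 0.0813
```

Request:
send_rows([
  [[0,0,-0.15,0,0,0,0],[0,0,-0.5,0,0,0,0],[-0.1,0,-0.8,0,0,0,0],[-0.5,0,-1,0,0,0,0],[-0.5,0,-1,0,0,0,0],[-0.5,0,-1,0,0,0,0]],
])

```text
t: 12.6
position: [0.4963, 0.0174, 0.0972]
tool_rot: [-3.01, -0.163, -0.798]
contact_force: [0.2, -0.1, 0.6]
grip_width: 0.0882
```

```bash
python3 - <<'E'
from h import *
plan([([.5,-.1,.16],.12,0)])
c=snap('wrist','w7')
for l in [(-.193,.15,.110),(-.193,0,.110),(-.193,-.15,.110),(-.1928,0,.0996),(-.1928,.15,.0996)]: print(l, proj(c,bl(*l)).round(1))
E
```

```text
now [0.4963 0.0174 0.0972] [ 0.493  0.05  -0.869] t 12.6 F [ 0.2 -0.1  0.6] w 0.0882 j [-0.07 -0.19  2.47  0.24  0.36  1.19]
-> [0.193, 0.978, -0.488] [0.005, -0.33, -0.007] rows>= 4.0
(-0.193, 0.15, 0.11) [75.1 54.4]
(-0.193, 0, 0.11) [320.5  48.8]
(-0.193, -0.15, 0.11) [563.   50.7]
(-0.1928, 0, 0.0996) [320.5  60.4]
(-0.1928, 0.15, 0.0996) [88.2 65.3]
```

View pics/w7.png

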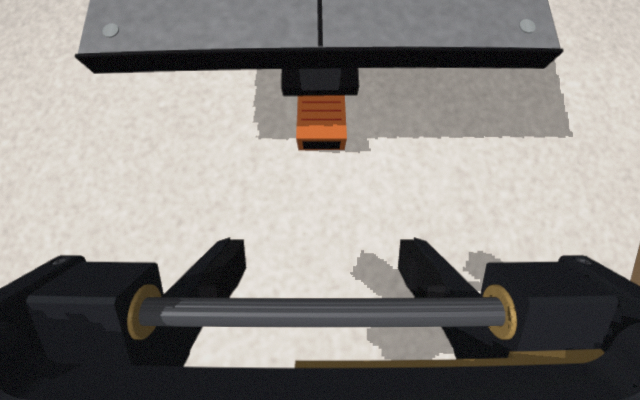

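The foot rests on the wedge at (320,82). The leaf front corners at (76,54) and (562,49) match the level prediction of (75,54) and (563,51), so the leaf is level to about 0.005 rad. Now the rail.

Request:
send_rows([
  [[0,0.9,-0.5,0,-0.33,0,0],[0,0.9,-0.5,0,-0.33,0,0],[0,0.9,-0.5,0,-0.33,0,0],[0,0.9,-0.5,0,-0.33,0,0],[0,0.9,-0.5,0,-0.33,0,0]],
])

```text
t: 13.15
position: [0.4851, -0.0943, 0.1514]
tool_rot: [3.132, 0.168, 0.005]
contact_force: [0.1, 0.2, -0.7]
grip_width: 0.0882
```

```bash
python3 - <<'E'
from h import *
plan([([.47,-.19,.17],-.2,0),([.455,-.27,.17],-.361,0)])
E
```

```text
now [ 0.4851 -0.0943  0.1514] [ 0.003 -0.005 -1.   ] t 13.15 F [ 0.1  0.2 -0.7] w 0.0882 j [-0.24  0.    2.09 -0.    1.05  1.23]
-> [-0.21, 0.78, -0.151] [0.003, -0.002, 0.196] rows>= 3.0
-> [0.01, 0.678, 0.0] [0.0, -0.0, 0.102] rows>= 2.0
```

Request:
send_rows([
  [[-0.21,0.78,-0.15,0,0,0.2,0],[-0.21,0.78,-0.15,0,0,0.2,0],[-0.21,0.78,-0.15,0,0,0.2,0],[-0.21,0.78,-0.15,0,0,0.2,0]],
])

```text
t: 13.55
position: [0.4651, -0.1889, 0.1678]
tool_rot: [3.122, -0.325, 0.002]
contact_force: [-0.3, 0.8, -0.0]
grip_width: 0.0883
```

Request:
send_rows([
  [[0.01,0.68,0,0,0,0.1,0],[0.01,0.68,0,0,0,0.1,0],[0.01,0.68,0,0,0,0.1,0],[0.01,0.68,0,0,0,0.1,0]],
])

```text
t: 13.95
position: [0.4495, -0.2673, 0.1679]
tool_rot: [3.088, -0.566, 0.0]
contact_force: [0.7, -0.4, 0.3]
grip_width: 0.088
```

```bash
python3 - <<'E'
from h import *
c=snap('wrist','w8'); f=c['frame']; hsv=cv2.cvtColor(f,cv2.COLOR_RGB2HSV)
m=((hsv[...,0]<30)&(hsv[...,1]>85)&(hsv[...,2]>70)).astype(np.uint8); m[235:]=0
cs=max(cv2.findContours(m,cv2.RETR_EXTERNAL,cv2.CHAIN_APPROX_NONE)[0],key=cv2.contourArea)
for u,v in cv2.approxPolyDP(cs,6,True)[:,0]: print(u,v,atz(c,u,v,.028).round(4))
plan([([.514,-.294,.06],-.361,0),([.514,-.294,.0115],-.361,0)])
E
```

```text
293 0 [ 0.616  -0.3056  0.028 ]
297 188 [ 0.4614 -0.2465  0.028 ]
353 189 [ 0.4403 -0.2991  0.028 ]
361 0 [ 0.5955 -0.3598  0.028 ]
now [ 0.4496 -0.2669  0.1679] [-0.    -0.002 -1.   ] t 14.0 F [ 0.7 -0.   0.1] w 0.0881 j [-0.58  0.04  2.01 -0.    1.09  1.35]
-> [0.582, 0.019, 0.9] [0.001, -0.0, -0.0] rows>= 3.0
-> [0.0, -0.0, 0.404] [0.0, 0.0, 0.0] rows>= 1.0
```

View pics/w8.png

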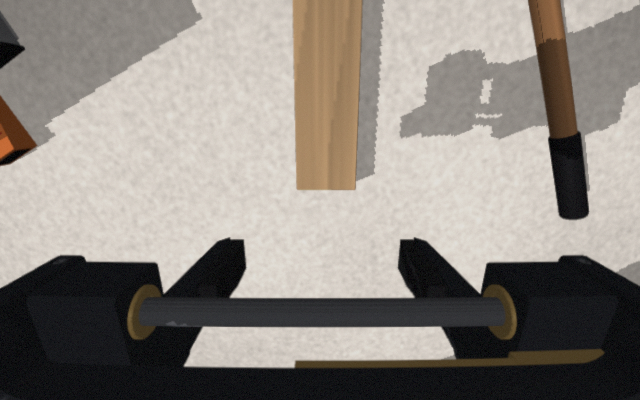

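The rail's near end spans columns 297–353 at row 188, centred and parallel to the fingers. Descending to grip it.

Request:
send_rows([
  [[0.4,0.02,0.2,0,0,0.005,0],[0.6,0.03,0.6,0,0,0.005,0],[0.6,0.03,0.9,0,0,0.005,0],[0.6,0.03,0.9,0,0,0.005,0]],
])

```text
t: 14.4
position: [0.512, -0.2932, 0.0541]
tool_rot: [-3.087, 0.575, 0.017]
contact_force: [-1.4, 1.5, 0.2]
grip_width: 0.0881
```

Request:
send_rows([
  [[0,0,0.2,0,0,0,0],[0,0,0.4,0,0,0,0],[0,0,0.4,0,0,0,0],[0,0,0.4,0,0,0,1],[0,0,0.4,0,0,0,1],[0,0,0.4,0,0,0,1],[0,0,0.4,0,0,0,1],[0,0,0.4,0,0,0,1]],
], grip_force=40)

```text
t: 15.2
position: [0.5169, -0.2986, 0.0147]
tool_rot: [3.083, -0.579, 0.005]
contact_force: [-0.7, 1.9, 6.8]
grip_width: 0.0592
```

```bash
python3 - <<'E'
from h import *
s=r.sense(); p=s['position']
plan([([p[0],p[1],.125],-.369,0),([.5,-.2,.2],-.1,0),([.52,-.08,.2],.12,0),([*bl(-.20,0,.2)],.12,0)])
E
```

```text
now [ 0.5169 -0.2986  0.0147] [ 0.003 -0.005 -1.   ] t 15.2 F [-0.7  1.9  6.8] w 0.0592 j [-0.56  0.36  1.96 -0.    0.82  1.38]
-> [0.004, 0.003, -0.919] [0.002, -0.003, -0.002] rows>= 3.0
-> [-0.428, -0.716, -0.625] [-0.0, 0.0, -0.171] rows>= 3.0
-> [0.066, -1.012, -0.0] [0.0, 0.0, -0.14] rows>= 3.0
-> [0.872, -0.817, -0.0] [0.0, 0.0, 0.0] rows>= 3.0
```

Request:
send_rows([
  [[0,0,-0.1,0,0,0,1],[0,0,-0.3,0,0,0,1],[0,0,-0.6,0,0,0,1],[0,0,-0.92,0,0,0,1],[0,0,-0.92,0,0,0,1]],
])

```text
t: 15.7
position: [0.5193, -0.3003, 0.1301]
tool_rot: [3.079, -0.579, 0.018]
contact_force: [1.2, -0.5, -2.8]
grip_width: 0.0595
```

Request:
send_rows([
  [[-0.4,-0.8,-0.62,0,0,-0.17,1],[-0.4,-0.8,-0.62,0,0,-0.17,1],[-0.4,-0.8,-0.62,0,0,-0.17,1],[-0.4,-0.8,-0.62,0,0,-0.17,1],[-0.4,-0.8,-0.62,0,0,-0.17,1]],
])

```text
t: 16.2
position: [0.5053, -0.1903, 0.1967]
tool_rot: [3.133, -0.161, -0.0]
contact_force: [-0.2, -0.9, -2.8]
grip_width: 0.0596
```

Request:
send_rows([
  [[0.1,-0.9,0,0,0,-0.14,1],[0.1,-0.9,0,0,0,-0.14,1],[0.1,-0.9,0,0,0,-0.14,1],[0.1,-0.9,0,0,0,-0.14,1],[0.1,-0.9,0,0,0,-0.14,1]],
])

```text
t: 16.7
position: [0.5283, -0.0856, 0.1955]
tool_rot: [3.132, 0.18, -0.004]
contact_force: [0.6, -0.2, -3.7]
grip_width: 0.0601
```

```bash
python3 - <<'E'
from h import *
plan([(bl(-.26,0,.2),.12,0),(bl(-.14,0,.16),.12,0)])
E
```

```text
now [ 0.5283 -0.0856  0.1955] [-0.002 -0.005 -1.   ] t 16.7 F [ 0.6 -0.2 -3.7] w 0.0601 j [-0.2   0.04  1.96 -0.01  1.15  1.25]
-> [0.304, -0.873, -0.042] [0.003, 0.002, -0.003] rows>= 3.0
-> [1.0, -0.0, 0.333] [0.0, 0.0, 0.0] rows>= 3.0
```

Request:
send_rows([
  [[0.3,-0.87,0,0,0,0,1],[0.3,-0.87,0,0,0,0,1],[0.3,-0.87,0,0,0,0,1],[0.3,-0.87,0,0,0,0,1],[0.3,-0.87,0,0,0,0,1]],
])

```text
t: 17.2
position: [0.5524, 0.0216, 0.196]
tool_rot: [3.131, 0.18, -0.001]
contact_force: [-0.6, -0.8, -2.4]
grip_width: 0.0594
```

Request:
send_rows([
  [[0.5,0,0.1,0,0,0,1],[0.9,0,0.25,0,0,0,1],[0.9,0,0.4,0,0,0,1],[0.9,0,0.4,0,0,0,1],[0.9,0,0.4,0,0,0,1]],
])

```text
t: 17.7
position: [0.6587, 0.0336, 0.1472]
tool_rot: [3.132, 0.178, -0.005]
contact_force: [0.4, 0.2, -3.2]
grip_width: 0.0596
```

```bash
python3 - <<'E'
from h import *
plan([(bl(-.13,0,.135),.12,0)])
c=snap('wrist','w9'); t=snap('top')
a=cv2.cvtColor(cv2.resize(t['frame'][100:220,240:360],(400,400),interpolation=cv2.INTER_CUBIC),cv2.COLOR_RGB2BGR)
b=cv2.imread('pics/w9.png')[:,120:520]
cv2.imwrite('pics/m9.png',np.hstack([b,a]))
for l in [(0,0,.11),(-.1,0,.11),(0,.1,.158),(0,-.1,.158),(-.012,.016,.13)]: print(l,(proj(c,bl(*l))-[120,0]).round(1))
E
```

```text
now [0.6587 0.0336 0.1472] [-0.003 -0.005 -1.   ] t 17.7 F [ 0.4  0.2 -3.2] w 0.0596 j [ 0.02  0.31  1.73 -0.01  1.1   1.47]
-> [0.195, -0.017, 0.101] [0.003, 0.002, -0.004] rows>= 1.0
(0, 0, 0.11) [194.7 -40.8]
(-0.1, 0, 0.11) [196.7 152. ]
(0, 0.1, 0.158) [-76.2 -94.7]
(0, -0.1, 0.158) [461.  -98.3]
(-0.012, 0.016, 0.13) [159.6 -32. ]
```

View pics/m9.png

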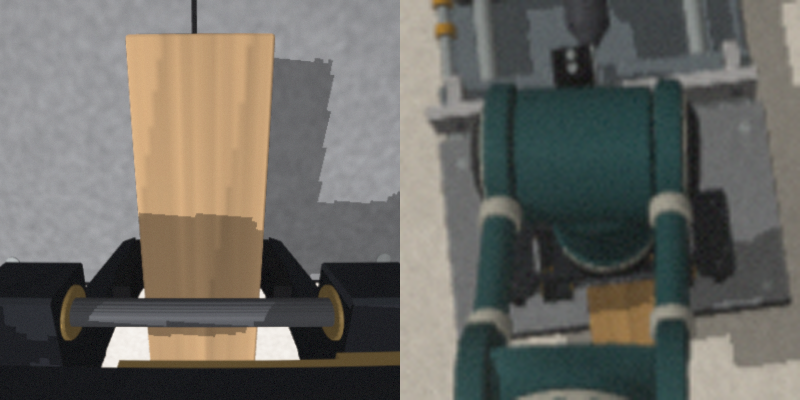

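The rail hangs straight, with its far end spanning crop columns 126–275 at row 36. The black line is at column 194, as predicted. Working out the rail's local pose.

```bash
cat >> h.py <<'E'
def loc(p): d=np.array(p)[:2]-BX; return np.array([np.cos(BY)*d[0]+np.sin(BY)*d[1],-np.sin(BY)*d[0]+np.cos(BY)*d[1],p[2]])
E
python3 - <<'E'
from h import *
c=snap('wrist'); p=r.sense()['position']
print('tcp',loc(p).round(4),'yaw',R.from_rotvec(r.sense()['tool_rot']).as_matrix()[:,0].round(4))
for u,v in [(246,36),(395,36),(259,210),(384,210)]: print(u,v,loc(atz(c,u,v,p[2]+.0133)).round(4))
plan([(bl(-.13,0,.135),.12,0),(bl(-.13,0,.125),.12,0),(bl(-.11,0,.125),.12,0)])
E
```

```text
tcp [-0.1521 -0.001   0.1499] yaw [0.9934 0.1143 0.0013]
246 36 [-0.0465  0.0272  0.1632]
395 36 [-0.0468 -0.0312  0.1632]
259 210 [-0.1187  0.027   0.1632]
384 210 [-0.1191 -0.031   0.1632]
now [0.6598 0.0346 0.1499] [ 0.002 -0.004 -1.   ] t 17.85 F [ 0.3  0.  -2.8] w 0.0598 j [ 0.02  0.31  1.73 -0.    1.1   1.48]
-> [0.184, -0.01, 0.124] [0.003, -0.001, -0.003] rows>= 1.0
-> [0.0, -0.0, 0.083] [0.0, 0.0, 0.0] rows>= 1.0
-> [0.167, 0.0, 0.0] [0.0, 0.0, 0.0] rows>= 1.0
```

Request:
send_rows([
  [[0.15,-0.01,0.06,0,0,0,1],[0.15,-0.01,0.14,0,0,0,1],[0.15,-0.01,0.17,0,0,0,1],[0.15,-0.01,0.17,0,0,0,1]],
])

```text
t: 18.25
position: [0.6761, 0.0387, 0.1273]
tool_rot: [3.132, 0.181, -0.004]
contact_force: [0.2, 0.3, -3.4]
grip_width: 0.0597
```

Request:
send_rows([
  [[0,0,0.015,0,0,0,1],[0,0,0.03,0,0,0,1],[0,0,0.03,0,0,0,1]],
])

```text
t: 18.55
position: [0.6776, 0.0388, 0.1249]
tool_rot: [3.132, 0.181, 0.001]
contact_force: [-2.1, 0.3, -1.2]
grip_width: 0.0596
```

```bash
python3 - <<'E'
from h import *
for _ in range(4):
  s=r.sense(); print(loc(s['position']).round(4),s['contact_force'].round(1)); snap('side')
E
```

```text
[-0.1339  0.001   0.1249] [-2.1  0.3 -1.2]
[-0.1338  0.0011  0.1249] [-0.7 -0.2 -1.2]
[-0.1338  0.001   0.125 ] [ 0.   0.6 -2.3]
[-0.1337  0.0011  0.1249] [-0.1 -1.3 -1.2]
```

Request:
send_rows([
  [[0,0,0.005,0,0,0,1],[0.06,0,0.005,0,0,0,1],[0.12,0,0.005,0,0,0,1],[0.18,0,0.005,0,0,0,1],[0.18,0,0.005,0,0,0,1]],
])

```text
t: 19.25
position: [0.7009, 0.0415, 0.1246]
tool_rot: [3.132, 0.181, 0.004]
contact_force: [-0.6, 0.6, 2.7]
grip_width: 0.0595
```

Request:
send_rows([
  [[0.015,0,0,0,0,0,1],[0.03,0,0,0,0,0,1],[0.03,0,0,0,0,0,1]],
])

```text
t: 19.55
position: [0.7025, 0.0417, 0.1246]
tool_rot: [3.132, 0.182, -0.001]
contact_force: [-5.8, -0.4, 6.7]
grip_width: 0.0597
```

Request:
send_rows([
  [[0.015,0,0,0,0,0,1],[0.03,0,0,0,0,0,1],[0.03,0,0,0,0,0,1]],
])

```text
t: 19.85
position: [0.7044, 0.0419, 0.1246]
tool_rot: [3.132, 0.182, -0.007]
contact_force: [-11.0, -1.8, 9.7]
grip_width: 0.06
```

Request:
send_rows([
  [[0.02,0,-0.01,0,0,0,1],[0.03,0,-0.01,0,0,0,1],[0.03,0,-0.01,0,0,0,1]],
])

```text
t: 20.15
position: [0.7045, 0.042, 0.1245]
tool_rot: [3.132, 0.182, -0.02]
contact_force: [-18.8, -2.5, 11.6]
grip_width: 0.0596
```

```bash
python3 - <<'E'
from h import *
s=r.sense(); print(loc(s['position']).round(4),s['contact_force'].round(1))
c=snap('wrist','w10')
a=c['frame'][:200,220:420]; cv2.imwrite('pics/m10.png',cv2.cvtColor(cv2.resize(a,None,fx=3,fy=3,interpolation=cv2.INTER_CUBIC),cv2.COLOR_RGB2BGR))
print(((proj(c,bl(0,0,.138))-[220,0])*3).round())
E
```

```text
[-0.1068  0.001   0.1245] [-18.8  -2.5  11.6]
[305.  97.]
```

View pics/m10.png

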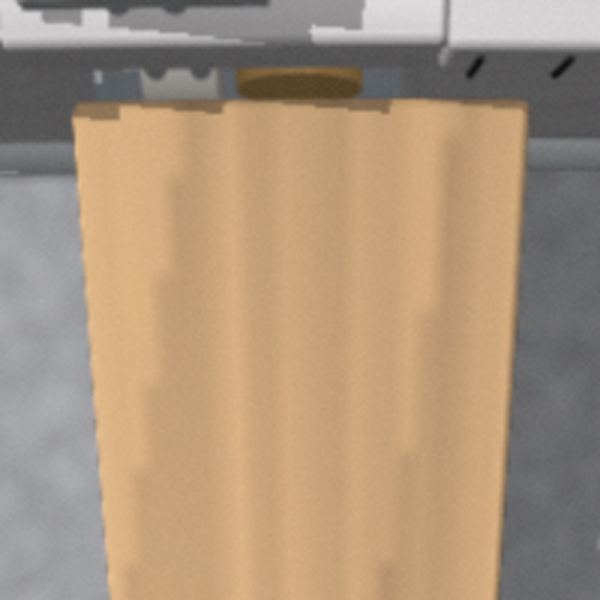

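The TCP has stopped dead at 19 N, and the rail end lies flush on the fence foot at row 102 (97 predicted). I'll ease off the push, release and rise.

Request:
send_rows([
  [[-0.03,0,-0.01,0,0,0,1],[-0.03,0,-0.015,0,0,0,1],[-0.03,0,-0.015,0,0,0,0],[-0.03,0,-0.015,0,0,0,0],[-0.03,0,-0.015,0,0,0,0],[-0.03,0,-0.015,0,0,0,0],[-0.03,0,-0.015,0,0,0,0],[-0.03,0,-0.015,0,0,0,0]],
])

```text
t: 21.0
position: [0.7066, 0.0422, 0.1271]
tool_rot: [3.132, 0.181, 0.001]
contact_force: [-0.4, 1.0, -0.2]
grip_width: 0.088
```

Request:
send_rows([
  [[0,0,-0.15,0,0,0,0],[-0.02,0,-0.4,0,0,0,0],[-0.1,0,-0.9,0,0,0,0],[-0.8,0,-1,0,0,0,0],[-0.8,0,-1,0,0,0,0],[-0.8,0,-1,0,0,0,0],[-0.8,0,-1,0,0,0,0]],
])

```text
t: 21.7
position: [0.6111, 0.0315, 0.2491]
tool_rot: [3.132, 0.181, 0.006]
contact_force: [-0.1, -0.6, -0.2]
grip_width: 0.0882
```

Request:
send_rows([
  [[-0.8,0,0,0,0.15,0,0],[-0.8,0,0,0,0.15,0,0],[-0.8,0,0,0,0.15,0,0],[-0.8,0,0,0,0.15,0,0],[-0.8,0,0,0,0.15,0,0]],
])

```text
t: 22.2
position: [0.5179, 0.0205, 0.2491]
tool_rot: [-3.105, -0.181, -0.374]
contact_force: [0.3, -1.5, 0.5]
grip_width: 0.0881
```

```bash
python3 - <<'E'
from h import *
s=r.sense(); print(s['t'],s['position'].round(3),s['contact_force'].round(1))
c=snap('wrist','w11'); 
b=cv2.imread('pics/w11.png'); s2=snap('side','s11'); a=cv2.imread('pics/s11.png')[160:235,245:345]
cv2.imwrite('pics/m11.png',np.hstack([cv2.resize(b[:250],(480,400)) if 0 else b[:300,100:540],cv2.resize(a,(350,300),interpolation=cv2.INTER_CUBIC)]))
for l in [(0,0.03,.138),(0,-.03,.138),(-.18,.03,.138),(-.18,-.03,.138),(-.193,.15,.11),(-.193,-.15,.11)]: print(l,(proj(c,bl(*l))-[100,0]).round(1))
E
```

```text
22.2 [0.518 0.02  0.249] [ 0.3 -1.5  0.5]
(0, 0.03, 0.138) [187.8 -97.6]
(0, -0.03, 0.138) [254.3 -97.5]
(-0.18, 0.03, 0.138) [189.  102.9]
(-0.18, -0.03, 0.138) [254.7 102.7]
(-0.193, 0.15, 0.11) [ 74.5 124.6]
(-0.193, -0.15, 0.11) [368.2 123.6]
```

No more pictures can be viewed, so I'll check numerically.

```bash
python3 - <<'E'
from h import *
from scipy.spatial.transform import Rotation
def railseg(c,box):
    hsv=cv2.cvtColor(c['frame'],cv2.COLOR_RGB2HSV)
    m=((hsv[...,0]<30)&(hsv[...,1]>75)&(hsv[...,2]>60)).astype(np.uint8); M=np.zeros_like(m);a,b,cc,d=box;M[b:d,a:cc]=m[b:d,a:cc]
    return max(cv2.findContours(M,cv2.RETR_EXTERNAL,cv2.CHAIN_APPROX_NONE)[0],key=cv2.contourArea)
c=snap('wrist'); cs=railseg(c,(240,0,400,115))
for u,v in cv2.approxPolyDP(cs,5,True)[:,0]: print('wrist',u,v,loc(atz(c,u,v,.138)).round(4))
f=c['frame'].astype(int).sum(2)
print('row135 dark cols',[int(x) for x in np.where(f[130]<150)[0][[0,-1]]], 'col 230 dark rows',[int(v) for v in np.where(f[:200,230]<150)[0]][:20])
print(look_for('wrist','wedge_mid')[:1],look_for('wrist','rail_mid')[:1])
t=snap('top'); cs=railseg(t,(270,120,345,215)); W=np.array([loc(atz(t,u,v,.138))[:2]*1000 for u,v in cs[:,0]],np.float32); print('top rail',cv2.minAreaRect(W),W.min(0),W.max(0))
print('pred leaf top edge level/sag at u=230:',[proj(c,bl(-.193,.1,z)).round(1) for z in (.110,.0996)])
E
```

```text
wrist 289 0 [-0.0871  0.0293  0.138 ]
wrist 289 102 [-0.1784  0.03    0.138 ]
wrist 295 110 [-0.1856  0.0246  0.138 ]
wrist 349 110 [-0.1858 -0.0248  0.138 ]
wrist 353 0 [-0.0871 -0.0285  0.138 ]Traceback (most recent call last):
  File "<stdin>", line 10, in <module>
IndexError: index 0 is out of bounds for axis 0 with size 0
```

```bash
python3 - <<'E'
from h import *
c=snap('wrist'); f=c['frame'].astype(int).sum(2)
for u in (200,260,400,440): print(u,[int(x) for x in f[112:150:2,u]])
for v in (128,132): print(v,[int(x) for x in f[v,160:200:3]],[int(x) for x in f[v,450:490:3]])
print([ (z,proj(c,bl(-.193,.15,z)).round(1),proj(c,bl(-.193,-.15,z)).round(1)) for z in (.110,.0996)])
print([(o['conf'],np.array(o['position'])*[400,640]) for n in('wedge_mid','rail_mid') for o in look_for('wrist',n)[:1]])
for z in (.027,): print(proj(c,bl(-.213,0,z)))
E
```

```text
200 [423, 423, 418, 415, 421, 419, 185, 47, 104, 644, 658, 646, 657, 637, 649, 646, 622, 624, 657]
260 [435, 423, 416, 432, 435, 379, 114, 40, 282, 640, 646, 644, 650, 641, 641, 661, 665, 658, 648]
400 [422, 411, 409, 424, 412, 247, 64, 39, 342, 436, 432, 434, 441, 449, 446, 439, 449, 647, 663]
440 [408, 412, 414, 404, 410, 227, 74, 61, 353, 434, 420, 440, 443, 452, 447, 451, 544, 663, 664]
128 [655, 657, 650, 668, 655, 628, 423, 145, 65, 72, 80, 90, 102, 114] [353, 342, 335, 337, 410, 430, 455, 444, 437, 450, 459, 451, 450, 444]
132 [668, 641, 642, 651, 656, 659, 648, 657, 659, 630, 652, 665, 648, 654] [441, 446, 451, 429, 444, 446, 446, 452, 440, 432, 442, 435, 448, 433]
[(0.11, array([174.4, 124.9]), array([468.5, 124. ])), (0.0996, array([179.4, 126.9]), array([463.4, 126. ]))]
[(0.61, array([141.8  , 324.224]))]
[321.49456641 152.25552176]
```

```bash
python3 - <<'E'
from h import *
c=snap('wrist'); F=c['frame']; f=F.astype(int).sum(2)
for v in (122,123,124,125): print(v,[int(x) for x in f[v,168:186]],[int(x) for x in f[v,458:474]])
hsv=cv2.cvtColor(F,cv2.COLOR_RGB2HSV); m=(hsv[...,0]<15)&(hsv[...,1]>150)&(hsv[...,2]>60)
for u in (310,321,332): print(u,np.where(m[112:200,u])[0][[0,-1]]+112)
w=np.where(m[148])[0]; print(w.min(),w.max(), loc(atz(c,321,np.where(m[112:200,321])[0][-1]+112,.027)),loc(atz(c,321,np.where(m[112:200,321])[0][-1]+112,0)))
E
```

```text
122 [666, 670, 672, 667, 671, 626, 439, 283, 237, 234, 245, 222, 227, 225, 213, 213, 220, 205] [75, 77, 66, 77, 65, 71, 91, 88, 90, 80, 112, 203, 364, 442, 455, 447]
123 [668, 667, 659, 665, 657, 590, 309, 138, 108, 109, 109, 107, 107, 117, 113, 106, 102, 113] [51, 43, 39, 28, 40, 43, 38, 63, 109, 158, 237, 344, 432, 455, 460, 451]
124 [665, 659, 652, 653, 650, 601, 383, 197, 107, 84, 88, 71, 86, 75, 78, 82, 82, 74] [34, 40, 8, 22, 33, 26, 113, 200, 281, 355, 404, 424, 457, 465, 455, 454]
125 [666, 662, 653, 648, 647, 632, 576, 440, 261, 149, 49, 53, 46, 32, 45, 34, 15, 55] [126, 116, 124, 118, 152, 220, 322, 398, 405, 426, 437, 444, 455, 457, 453, 450]
310 [126 151]
321 [126 151]
332 [126 151]
306 338 [-0.21339314  0.00089607  0.027     ] [-0.21055167  0.00081361  0.        ]
```

```bash
python3 - <<'E'
from station import r
print(r.job_done())
E
```

```text
the job is handed in; nothing more can be done
None
```

I pushed the wedge in thin end first under the foot, so it carries the leaf level. Then I laid the rail on the leaf and slid it home against the fence, released it, backed off and handed the job in at about 22.5 s. The hand-in reports no verdict, so what follows rests on my own measurements.

- **Wedge and leaf:**
  - The wedge's thick end is at −213 mm from the fence (nominal −213) and within 1 mm of the drill line.
  - The leaf edge was level to about 0.005 rad when I released the wedge.
  - After the rail went on, the wedge and edge spacing still read level. The leaf-width estimate suggested up to 0.01 rad raised, within its ±1 pixel uncertainty and inside the 0.015 limit.
- **Rail:**
  - The slide stopped dead against the fence at 19 N.
  - After release the near end was at about −179 mm (−180 is fully home), centred within 1 mm and square.
- **Not checked:** I never measured the lever angle, and only infer it is pressed from the rail being flush. I could not view the final picture because the 12-picture limit was reached, so the last checks were numerical only. I also did not re-measure the bystanders, though no move went near them.

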